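# Open the interlocked air console at the goldsmith's bench

## Task

Switch on the air for the engraving handpiece: push the red isolator key straight down until you feel it bottom, turn it clockwise to the green mark while held down, and let it latch there. Only then is the blue-handled selector lever free: swing it clockwise all the way to its stop at the green mark and let go. Feel your way and never force either handle, and leave the things lying around undisturbed.

Things in the scene. Friction and masses are not known exactly. Their poses are not given: they have to be found in the camera images.
- console: grey painted steel air console screwed to the bench, 150 x 280 x 70 mm (x, y, height); origin at the centre of its underside, z up, -x is its front. The red isolator's upright spindle is at (0, -60) mm, the selector's upright pivot at (0, +60) mm; a white dot marks each handle's start (towards -x), a green dot its end, 80 degrees clockwise from above
- isolator_handle: red push-and-turn key: a bar 46 long (own x), 14 wide (own y), 26 mm tall, from 38 to 64 mm above the origin, on a round red flange of radius 24 mm (32 to 38 mm above the origin, so fingertips astride the bar can push the flange down). Origin on the spindle axis, at the console's top face while the key is up; z up; moves and turns with the key. Bar lies along console x at the start
- isolator_press (a joint): how far the key is pushed down (m): 0 up. A spring pushes it up with 5 N, rising 0.2 N per mm. A hidden hard rubber pad (10 N per mm) stops it somewhere from 8 to 26 mm down, different every time and not to be seen. It can be turned only while within about 1.5 mm above that pad or pressing on it. Turned home and let go, it springs up 2 to 6 mm into a notch and stays latched
- isolator (a joint): turn of the key (rad), clockwise from above positive: about 0 at the start, solid stop at about 1.45, latches between 1.34 and 1.45; friction is light (under 0.2 N m)
- isolator_pin: steel cross-pin of the key's lock, hidden inside the console, 20 mm out from the spindle axis: it bears on the lock's walls, ledges and stops when the key is twisted against them (25 N is about 0.5 N m) and is spoiled by more than 25 N. Origin on the spindle axis, at the console's top face while the key is up; moves with the key; nothing to handle
- isolator_foot: foot of the key's lock, hidden inside the console: it bears on the rubber pad only, and is spoiled if pressed on the pad with more than 12 N over and above the spring's force. Origin as isolator_pin; moves with the key; nothing to handle
- selector_tail: tail of the selector lever, hidden inside the console, 60 mm from the pivot: it bears on the interlock while locked and on the end stop, and is spoiled by more than 25 N (about 25 N at the blue post). Origin on the pivot axis at the console's top face; turns with the lever; nothing to handle
- selector_handle: upright round blue post, diameter 16 mm, 36 mm tall, at the end of the black selector lever, 62 mm from the pivot; origin at the centre of its foot, 18 mm above the console's top face; it may be pinched from above and is a sleeve that spins freely about its own upright axis, so its yaw means nothing and the gripper need not turn with the lever
- selector (a joint): turn of the selector lever (rad), clockwise from above positive: 0 at the start (lever towards the console's -x), solid stop at 1.4. Locked, but for some 0.06 rad of play, until the isolator is latched; then it needs about 0.1 N m and stays where it is left
- selector_pivot (a point): point on the selector's upright pivot axis, 36 mm above the console's top face
- bur_jar: bystander: small glass jar with white cap, diameter 48, 62 mm tall; origin at its foot
- varnish: bystander: small amber bottle with red cap, diameter 30, 55 mm tall; origin at its foot
- solder_block: bystander: round grey block, diameter 68, 24 mm tall; origin at its foot
- ring_cone: bystander: steel ring cone on a foot of diameter 48, 77 mm tall; origin at its foot
- ring_gauge: bystander: brass ring, outer diameter 28, 7 mm tall, lying on the console's top face behind the two handles; origin at its foot
- graver: bystander: wooden-handled graver 150 mm long lying before the console; origin under its middle
- stone_tray: bystander: white plastic tray 70 x 50 x 18 mm before the console; origin at its foot

How it is judged (in metres and radians):
On the way, in this order (a step that is already met when the one before it is completed fails the run):
1. the isolator is turned to its green mark (value of joint isolator above 1.28 rad), for 0.2 s.
2. then the selector lever is swung to its stop (value of joint selector above 1.3 rad), for 0.2 s.
At the end, for the whole second after the job is handed in: The isolator is turned at least 1.28 rad and latched down (at least 2 mm), the selector lever is at least 1.30 rad round (stop at 1.40) and at rest, bystanders are within 20 mm of where they stood (value of joint isolator above 1.28 rad and value of joint isolator_press above 0.002 m and value of joint selector above 1.3 rad and velocity of joint selector below 0.05 rad/s); the robot touches nothing.
It fails at once if the isolator's lock is forced: its cross-pin bears more than 25 N (contact force between isolator_pin and anything else above 25 N).
It fails at once if the isolator is pressed on its rubber pad with more than 12 N (contact force between isolator_foot and anything else above 12 N).
It fails at once if the selector is forced against its interlock or stop with more than 25 N (contact force between selector_tail and anything else above 25 N).
It fails at once if a bystander is moved by more than 20 mm (distance of any of bur_jar, varnish, solder_block, ring_cone, ring_gauge, graver, stone_tray from where it was at the start of the episode above 0.02 m).
It also fails if it takes over 70 s, if anything falls off the work surface, if the arm or the gripper's body presses on something with over 40 N, if the wrist force passes 120 N, or if a joint passes its speed limit or range.

## Robot

A 6-joint arm with a two-finger parallel gripper is mounted at the origin on the work surface. World frame = base frame: x ahead of the robot, y to its left, z up, the work surface at z = 0. Lengths are in m, angles in degrees, forces in N, time in s.
With the tool pointing down it reaches from about 0.35 to 0.875 m from the base axis. Payload 4.2 kg.
Tool frame: the origin (TCP) lies midway between the tips of the shut fingers; the grasp point (between the pads) lies 19 mm behind it (r.pinch_z is the distance from the TCP to the grasp point, in m); z points along the fingers, y is the line along which they close (so a half turn about z gives the same grasp; the last joint's range is limited). The gripper opens to 87 mm and grips with 3 to 60 N. Pads are 19 mm wide; open, the fingers measure 117 mm over their backs; the gripper's body (75 mm by 190 mm) begins 51 mm behind the grasp point.
Start: joints at [-60.756, 22.042, 0.453, 0, -68.411, -14.817], TCP at [0.156, -0.605, 0.194] pointing down, gripper open.
Joint ranges: [-179.83, 179.83], [-69.29, 118.12], [-61.27, 80.66], [-181.25, 117.63], [-171.15, -9.14], [-177.46, 177.46]. Speed limits (degrees/s): [159.86, 159.86, 180, 180, 180, 180].

## Interface

Orientations are given as a 3x3 rotation matrix whose columns are the frame's x, y, z axes.
In Python, from station import r, imaging, models gives the robot as it stands. The module is installed in compiled form; this text tells all that it offers.
- The arm moves only by the tool apply_moves, never from a script. Its argument "moves" is a list of rows, each a list of 2 entries, a list of its own where there are three numbers: the shift along the tool's x, y, z in m, then the turn about the tool's z in degrees. A call has 1 to 5 rows; each row shifts and turns the commanded pose from where the row before left it, along the tool's axes as they then stand; what a row does not reach is not made up. A row lasts 1/12 s, in which the tool goes at most 41.7 mm and 7.16 degrees, less where a joint would pass 70% of its speed; a pose out of reach is approached as far as the arm can. A call is refused whole if a number of a shift passes 0.0417 or a number of a turn 7.16, either way. A call with a gripper value outside its range is refused whole. "hand" is the finger opening in m, from 0 to 0.087, set as the call begins (left out, the last holds). The fingers move at their own pace and stop on an object; the grip force is fixed at half the most. Time passes only in rows, so rows that do not move let the fingers close. It gives the time, the measured TCP pose, the force, the opening and the grip force at its end, in the units of the state.
- r.sense(): the state, without advancing time (a new reading comes with each control period).
- imaging.capture(name): name is "scene" or "side" or "wrist"; returns a dict with "frame" (384x512x3 uint8, blue, green, red), "intrinsics" (3x3 intrinsics, pixels), "eye" and "orientation" of the camera in the world. Camera axes: x right, y down, z forward; pixel columns grow to the right and rows downward; lengths in m; the calibration is good to about 2 mm. The wrist camera is an equidistant fisheye: a pixel r from the principal point sees the ray r / f radians off the axis. A picture is of the moment at which its call begins. There is no depth.
- r.finish_job(): hands the job in; it is judged then, once.
Trained networks look in a picture, given as the dict that the camera call returned (one of the last four; its "shot" number tells which), for a name from the list of things; names that differ only in an ending like _2 or _b are one class to them, and where a whole thing is asked for, a point or a joint stands for the part that bears it (a point fixed in the world has none). Each returns a list of dicts, best first, with "confidence" (0 to 1); they miss things now and then, are a little off and sometimes report something else, mostly with a low value. They report only what shows in the picture. A call takes as long as a camera call.
- models.cut_out(picture, target): "region" (384x512 bool, what is visible of it) and "extent" ([left, top, width, height] as shares, 0 to 1, of the picture: columns of its width, rows of its height, round what is visible of it).
- models.place_of(picture, target): "at" ([column, row] as shares, 0 to 1, of the picture: columns of its width, rows of its height: a listed point, or the origin of a listed thing).
The state is a dict: "time_s": time; "joints": joint angles; "joint_velocities": joint speeds; "effort": joint torques, N m; "tcp_pos": TCP position; "ee_rot": TCP orientation; "wrist_force": force on the tool from outside, world axes, zero at the start; "moment": the same for the moment, N m; "gripper_width": opening from 0.0 (shut) to 1.0 (fully open); "gripper_force": force on a finger pad.
Only numpy, scipy, OpenCV 4.12 (cv2) and the standard library are available. Lean on these libraries where they do the work, as an engineer would, in place of code of your own. Each camera call takes 0.05 s, during which the arm holds its last target. There are 200 camera calls.

## Working session

There is one attempt and no reset: what is moved stays moved. The work goes in short steps, Python scripts to look and compute and a tool call to move; the robot and the scene stay as the last step left them, time stands still between calls to the robot, and variables do not carry over. Pictures are saved under pics/ and viewed, at most 10 in all, crops included, and the job is handed in when it is done.

Besides the shell and the picture viewer there is one more tool, called after "Request:" in YAML: its name, and indented under it one key for each argument. apply_moves: Moves the arm, as the interface text tells. Its arguments: {"type":"object","properties":{"moves":{"type":"array"},"hand":{"type":"number"}},"required":["moves"]}

```bash
mkdir -p pics
cat > h.py <<'E'
import numpy as np, cv2
from station import r, imaging, models
def ray(p,uv,wrist=False):
    K=np.array(p["intrinsics"]);R=np.array(p["orientation"]);u,v=uv
    x=(u-K[0,2])/K[0,0];y=(v-K[1,2])/K[1,1]
    if wrist:
        t=np.hypot(x,y);d=np.array([np.sin(t)*x/max(t,1e-9),np.sin(t)*y/max(t,1e-9),np.cos(t)])
    else: d=np.array([x,y,1.])
    d=R@d;return np.array(p["eye"]),d/np.linalg.norm(d)
def px(e): return e["at"][0]*512,e["at"][1]*384
def tri(rays):
    A=np.zeros((3,3));b=np.zeros(3)
    for o,d in rays:
        P=np.eye(3)-np.outer(d,d);A+=P;b+=P@o
    x=np.linalg.solve(A,b)
    return x,[round(1000*np.linalg.norm(np.cross(x-o,d)),1) for o,d in rays]
def atz(o,d,z): return o+d*(z-o[2])/d[2]
E
python3 - <<'E'
from h import *
np.set_printoptions(precision=4,suppress=True)
ps={n:imaging.capture(n) for n in("scene","side","wrist")}
for n,p in ps.items(): print(n,p["eye"],p["frame"].shape)
cv2.imwrite("pics/a.png",np.vstack([ps["scene"]["frame"]]));cv2.imwrite("pics/b.png",ps["side"]["frame"])
for t in["console","isolator_handle","selector_handle","selector_pivot","ring_gauge","bur_jar","varnish","solder_block","ring_cone","graver","stone_tray"]:
    rs=[]
    for n,p in ps.items():
        e=models.place_of(p,t)
        if e:
            print(t,n,np.round(px(e[0])),round(e[0]["confidence"],2))
            if e[0]["confidence"]>.3 : rs.append(ray(p,px(e[0]),n=="wrist"))
    if len(rs)>1: print("   ",*tri(rs))
s=r.sense();print(s["time_s"],s["tcp_pos"],s["ee_rot"],s["gripper_width"],s["wrist_force"],r.pinch_z)
E
```

```text
scene [1.2878 0.2263 0.698 ] (384, 512, 3)
side [ 0.4768 -0.7592  0.7179] (384, 512, 3)
wrist [ 0.0832 -0.623   0.384 ] (384, 512, 3)
console scene [217. 213.] 0.86
console side [265. 251.] 0.76
    [ 0.5766 -0.0626 -0.0029] [np.float64(3.5), np.float64(3.5)]
isolator_handle scene [185. 188.] 0.82
isolator_handle side [270. 247.] 0.58
    [ 0.5813 -0.1249  0.0653] [np.float64(1.9), np.float64(1.9)]
selector_handle scene [245. 173.] 0.44
selector_pivot scene [243. 178.] 0.86
selector_pivot side [255. 189.] 0.86
    [0.5694 0.0024 0.1068] [np.float64(0.0), np.float64(0.0)]
ring_gauge scene [206. 201.] 0.39
ring_gauge side [290. 218.] 0.45
    [ 0.6285 -0.0621  0.078 ] [np.float64(1.0), np.float64(1.0)]
bur_jar scene [310. 228.] 0.58
bur_jar side [269. 249.] 0.67
    [ 0.5651  0.0987 -0.0852] [np.float64(72.6), np.float64(72.6)]
varnish side [323. 213.] 0.72
solder_block scene [115. 212.] 0.7
solder_block side [312. 334.] 0.64
    [ 0.6302 -0.28    0.0026] [np.float64(2.8), np.float64(2.8)]
ring_cone scene [161. 258.] 0.69
ring_cone side [351. 265.] 0.9
    [ 0.7363 -0.1277  0.0006] [np.float64(4.2), np.float64(4.2)]
graver scene [188. 188.] 0.71
graver side [196. 288.] 0.88
    [ 0.4544 -0.1581 -0.0169] [np.float64(27.5), np.float64(27.5)]
stone_tray scene [284. 179.] 0.9
stone_tray side [182. 215.] 0.68
    [0.4157 0.0607 0.0005] [np.float64(4.4), np.float64(4.4)]
1.8 [ 0.1558 -0.6053  0.194 ] [[-0.9685 -0.2491  0.    ]
 [-0.2491  0.9685  0.    ]
 [-0.     -0.     -1.    ]] 1.0011040053351512 [ 0.0923 -0.886   0.0152] 0.0187
```

Run:
```python
import cv2,numpy as np
a=cv2.imread("pics/a.png");b=cv2.imread("pics/b.png")
a=cv2.resize(a[130:300,90:350],(800,523),interpolation=3);b=cv2.resize(b[140:360,150:400],(660,581),interpolation=3)
cv2.imwrite("pics/a2.png",a);cv2.imwrite("pics/b2.png",b)
```

```text
(no output)
```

View pics/a2.png

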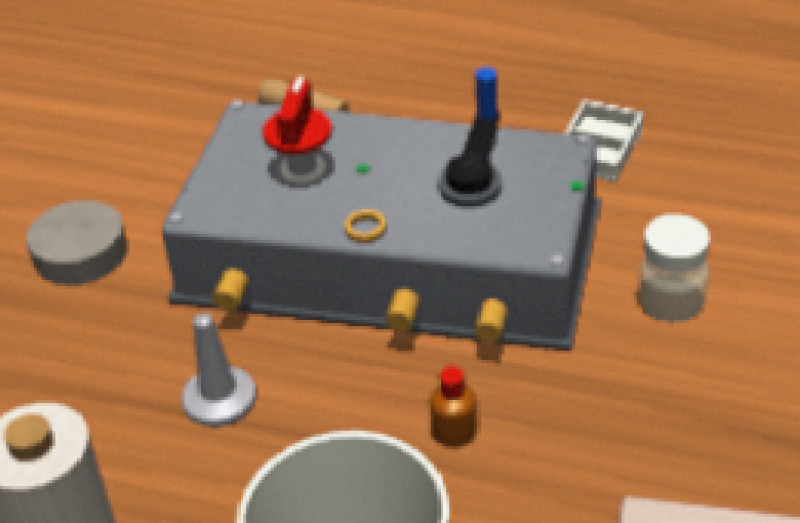

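View pics/b2.png

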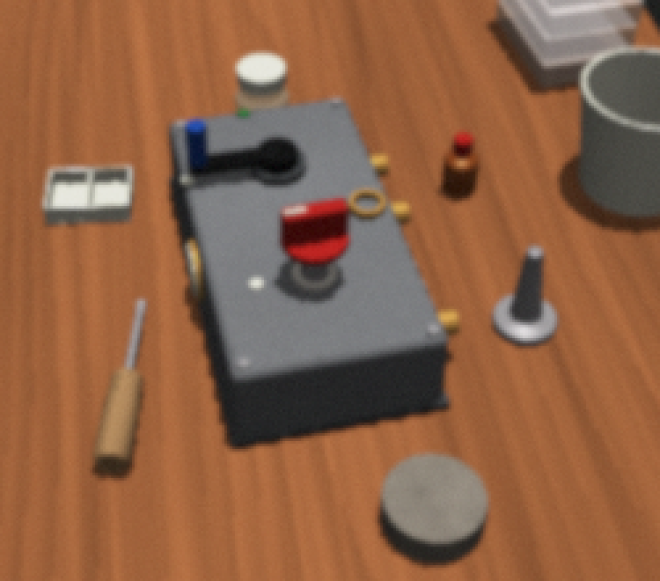

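The pictures show the console, the red key (scene crop, about 298,130), the blue post (486,95) and the ring gauge (365,225). The bystanders are all clear of the work area. I'll move above the key and refine with the wrist camera.

Request:
apply_moves:
  moves:
    - [[-0.0332,0.0224,-0.005],0]
    - [[-0.0332,0.0224,-0.005],0]
    - [[-0.0332,0.0224,-0.005],0]
    - [[-0.0332,0.0224,-0.005],0]
    - [[-0.0332,0.0224,-0.005],0]

```text
time_s: 2.22
tcp_pos: [0.2894, -0.454, 0.2194]
ee_rot: [[-0.969, -0.249, 0.0], [-0.249, 0.969, -0.0], [-0.0, -0.0, -1.0]]
wrist_force: [1.1, -1.5, 0.2]
gripper_width: 0.999
gripper_force: 0.0
```

Request:
apply_moves:
  moves:
    - [[-0.0332,0.0224,-0.005],0]
    - [[-0.0332,0.0224,-0.005],0]
    - [[-0.0332,0.0224,-0.005],0]
    - [[-0.0332,0.0224,-0.005],0]
    - [[-0.0332,0.0224,-0.005],0]

```text
time_s: 2.63
tcp_pos: [0.4224, -0.3039, 0.2447]
ee_rot: [[-0.968, -0.249, 0.001], [-0.249, 0.968, -0.0], [-0.001, -0.001, -1.0]]
wrist_force: [1.9, -1.3, 0.8]
gripper_width: 0.999
gripper_force: 0.0
```

Request:
apply_moves:
  moves:
    - [[-0.0332,0.0224,0],0]
    - [[-0.0332,0.0224,0],0]
    - [[-0.0332,0.0224,0],0]
    - [[-0.0332,0.0224,0],4.5]
    - [[0,0,0],4.5]

```text
time_s: 3.05
tcp_pos: [0.5317, -0.1814, 0.2435]
ee_rot: [[-0.995, -0.097, 0.001], [-0.097, 0.995, 0.0], [-0.002, 0.0, -1.0]]
wrist_force: [0.1, -0.3, 0.1]
gripper_width: 1.003
gripper_force: 0.0
```

```bash
cat > look.py <<'E'
from h import *
import sys
np.set_printoptions(precision=4,suppress=True)
ps={n:imaging.capture(n) for n in("scene","side","wrist")}
cv2.imwrite(f"pics/{sys.argv[1]}.png",ps["wrist"]["frame"])
for t in["isolator_handle","selector_handle","selector_pivot","console"]:
    rs=[]
    for n,p in ps.items():
        e=models.place_of(p,t)
        if e:
            print(t,n,np.round(px(e[0])),round(e[0]["confidence"],2))
            if e[0]["confidence"]>.3 : rs.append(ray(p,px(e[0]),n=="wrist"))
    for o,d in rs: print("      ",atz(o,d,{"isolator_handle":.07,"selector_handle":.088,"selector_pivot":.106,"console":0}[t]))
    if len(rs)>1: print("   ",*tri(rs))
s=r.sense();print({k:np.round(s[k],3).tolist() for k in("time_s","tcp_pos","ee_rot","joints","wrist_force","moment","gripper_width")})
E
python3 look.py w1
```

```text
isolator_handle scene [189. 189.] 0.79
isolator_handle side [268. 245.] 0.64
       [ 0.5893 -0.1138  0.07  ]
       [ 0.5767 -0.1236  0.07  ]
    [ 0.5788 -0.1175  0.0622] [np.float64(1.5), np.float64(1.5)]
selector_handle scene [248. 171.] 0.44
selector_handle side [348. 263.] 0.73
selector_handle wrist [392. 169.] 0.84
       [ 0.5221 -0.0019  0.088 ]
       [ 0.7035 -0.2034  0.088 ]
       [ 0.5047 -0.0033  0.088 ]
    [ 0.5925 -0.051   0.0777] [np.float64(78.5), np.float64(172.9), np.float64(100.3)]
selector_pivot scene [241. 176.] 0.55
selector_pivot side [253. 190.] 0.84
selector_pivot wrist [392. 220.] 0.74
       [ 0.563  -0.0034  0.106 ]
       [ 0.5637 -0.0003  0.106 ]
       [0.5676 0.0036 0.106 ]
    [ 0.5652 -0.0012  0.1087] [np.float64(1.6), np.float64(2.3), np.float64(2.9)]
console scene [217. 210.] 0.89
console side [263. 251.] 0.59
console wrist [327. 195.] 0.9
       [ 0.5672 -0.0619  0.    ]
       [ 0.5731 -0.0697  0.    ]
       [ 0.5708 -0.0591  0.    ]
    [ 0.571  -0.062  -0.0011] [np.float64(3.4), np.float64(5.5), np.float64(3.1)]
{'time_s': 3.8, 'tcp_pos': [0.528, -0.186, 0.244], 'ee_rot': [[-0.996, -0.094, 0.0], [-0.094, 0.996, -0.0], [-0.0, -0.0, -1.0]], 'joints': [-2.814, 13.812, -4.15, 0.002, -72.03, -81.77], 'wrist_force': [-0.615, 0.867, -0.018], 'moment': [-0.002, 0.026, -0.002], 'gripper_width': 0.999}
```

View pics/w1.png

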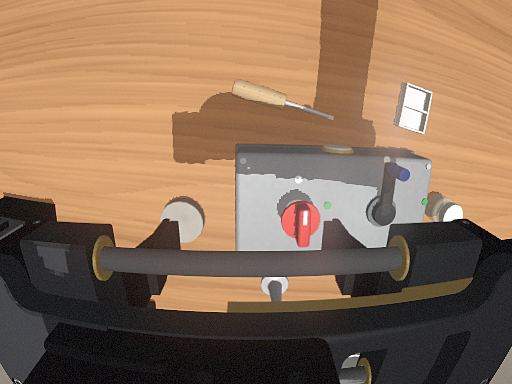

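The wrist view shows the key at about (302,220), the blue post at (400,172), the pivot at (381,210) and the green dots at (327,205) and (424,202). I'll measure the console's yaw from its edges. I'll also flip the wrist half a turn so joint 6 keeps its range.

```bash
cat > fine.py <<'E'
from h import *
import sys
np.set_printoptions(precision=4,suppress=True)
p=imaging.capture("wrist");f=p["frame"]
# rectified top-down view of plane z, 0.5 mm/px, centre c
def rect(z,c,half=.17,s=.0005):
    n=int(2*half/s);ii,jj=np.mgrid[0:n,0:n]
    X=np.stack([c[0]+half-ii*s,c[1]+half-jj*s,np.full(ii.shape,z)],-1)  # up=+x, left=+y
    R=np.array(p["orientation"]);K=np.array(p["intrinsics"])
    d=(X-np.array(p["eye"]))@R;rr=np.hypot(d[...,0],d[...,1]);t=np.arctan2(rr,d[...,2])
    k=t/np.maximum(rr,1e-9)
    return cv2.remap(f,(K[0,0]*d[...,0]*k+K[0,2]).astype(np.float32),(K[1,1]*d[...,1]*k+K[1,2]).astype(np.float32),1)
c=(.57,-.06);half=.17;s=.0005
def w(col,row): return c[0]+half-row*s,c[1]+half-col*s
def blobs(z,fn,lo,hi):
    im=rect(z,c);h=cv2.cvtColor(im,cv2.COLOR_BGR2HSV);m=fn(h).astype(np.uint8)
    n,l,st,ce=cv2.connectedComponentsWithStats(m)
    return [(np.round(w(*ce[i]),4),int(st[i,4])) for i in range(1,n) if lo<st[i,4]<hi],l,st
g=lambda h:(h[...,0]>40)&(h[...,0]<85)&(h[...,1]>110)&(h[...,2]>60)
rd=lambda h:((h[...,0]<6)|(h[...,0]>174))&(h[...,1]>170)&(h[...,2]>70)
bl=lambda h:(h[...,0]>100)&(h[...,0]<130)&(h[...,1]>150)&(h[...,2]>50)
print("green",blobs(.07,g,30,900)[0])
for nm,z,fn in(("red@.108",.108,rd),("red@.134",.134,rd),("blue@.124",.124,bl)):
    b,l,st=blobs(z,fn,300,30000);print(nm,b)
im=rect(.07,c);cv2.imwrite(f"pics/{sys.argv[1]}.png",im[:600,:]);cv2.imwrite(f"pics/{sys.argv[1]}_134.png",rect(.134,c))
E
python3 fine.py r1
```

```text
green [(array([0.5482, 0.0737]), 247)]
red@.108 []
red@.134 []
blue@.124 []
```

View pics/r1.png

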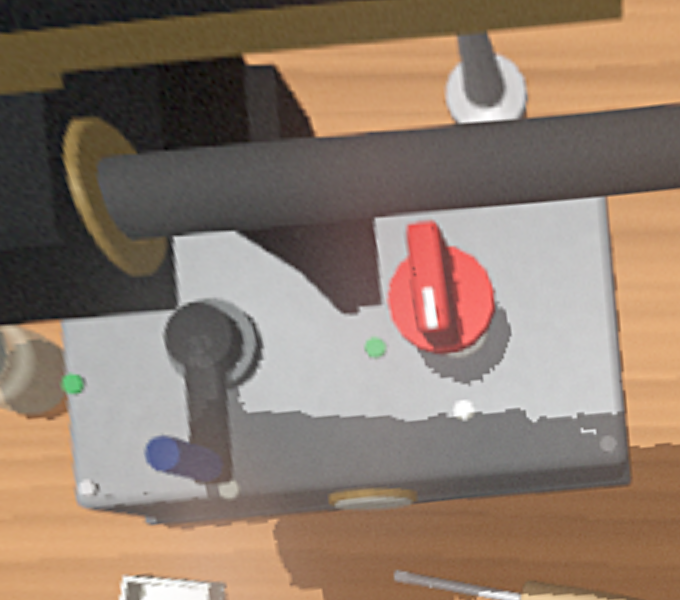

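Request:
apply_moves:
  moves:
    - [[0,0,0],-7.1]
    - [[0,0,0],-7.1]
    - [[0,0,0],-7.1]
    - [[0,0,0],-7.1]
    - [[0,0,0],-7.1]

```text
time_s: 4.27
tcp_pos: [0.5278, -0.1857, 0.244]
ee_rot: [[-0.751, -0.66, -0.0], [-0.66, 0.751, 0.0], [0.0, 0.0, -1.0]]
wrist_force: [-0.1, -0.0, 0.2]
gripper_width: 1.002
gripper_force: 0.0
```

Request:
apply_moves:
  moves:
    - [[0,0,0],-7.1]
    - [[0,0,0],-7.1]
    - [[0,0,0],-7.1]
    - [[0,0,0],-7.1]
    - [[0,0,0],-7.1]

```text
time_s: 4.68
tcp_pos: [0.5278, -0.1857, 0.244]
ee_rot: [[-0.229, -0.974, -0.0], [-0.974, 0.229, 0.0], [-0.0, 0.0, -1.0]]
wrist_force: [-0.1, 0.2, -0.1]
gripper_width: 1.0
gripper_force: 0.0
```

Request:
apply_moves:
  moves:
    - [[0,0,0],-7.1]
    - [[0,0,0],-7.1]
    - [[0,0,0],-7.1]
    - [[0,0,0],-7.1]
    - [[0,0,0],-7.1]

```text
time_s: 5.1
tcp_pos: [0.5278, -0.1857, 0.244]
ee_rot: [[0.379, -0.925, -0.0], [-0.925, -0.379, -0.0], [-0.0, 0.0, -1.0]]
wrist_force: [-0.6, -1.1, -0.5]
gripper_width: 1.0
gripper_force: 0.0
```

Request:
apply_moves:
  moves:
    - [[0,0,0],-7.1]
    - [[0,0,0],-7.1]
    - [[0,0,0],-7.1]
    - [[0,0,0],-7.1]
    - [[0,0,0],-7.1]

```text
time_s: 5.52
tcp_pos: [0.5278, -0.1857, 0.244]
ee_rot: [[0.846, -0.533, -0.0], [-0.533, -0.846, 0.0], [-0.0, 0.0, -1.0]]
wrist_force: [-0.5, 0.4, 0.4]
gripper_width: 0.996
gripper_force: 0.0
```

Request:
apply_moves:
  moves:
    - [[0,0,0],-7.1]
    - [[0,0,0],-7.1]
    - [[0,0,0],-7.1]
    - [[0,0,0],-7.1]
    - [[0,0,0],-7.1]

```text
time_s: 5.93
tcp_pos: [0.5278, -0.1857, 0.244]
ee_rot: [[0.998, 0.057, -0.0], [0.057, -0.998, 0.0], [-0.0, -0.0, -1.0]]
wrist_force: [-0.4, 0.1, -1.0]
gripper_width: 0.999
gripper_force: 0.0
```

Request:
apply_moves:
  moves:
    - [[0,0,0],-2.5]
    - [[0,0,0],0]
    - [[0,0,0],0]

```text
time_s: 6.18
tcp_pos: [0.5277, -0.1857, 0.244]
ee_rot: [[0.996, 0.093, -0.0], [0.093, -0.996, 0.0], [-0.0, -0.0, -1.0]]
wrist_force: [-0.5, -0.2, -0.2]
gripper_width: 0.999
gripper_force: 0.0
```

The rectified view shows the isolator's dots at (463,410) and (375,347) and the selector's at (228,490) and (73,384). Those give the spindle at about (0.577,-0.118), the pivot at about (0.568,0.002) and a yaw of about 4.7°. I'll move above the spindle and check from the opposite side.

Request:
apply_moves:
  moves:
    - [[0.0275,-0.0315,0.01],0.6]
    - [[0.0275,-0.0315,0.01],0]
    - [[0,0,0.017],0]
    - [[0,0,0.017],0]
    - [[0,0,0],0]
  hand: 0.05

```text
time_s: 6.6
tcp_pos: [0.5733, -0.1191, 0.1866]
ee_rot: [[0.996, 0.084, -0.008], [0.084, -0.997, 0.001], [-0.008, -0.002, -1.0]]
wrist_force: [-0.8, -0.2, -1.0]
gripper_width: 0.704
gripper_force: 0.0
```

```bash
python3 fine.py r2; python3 look.py w2|tail -1
```

```text
green [(array([0.5471, 0.0753]), 89)]
red@.108 [(array([0.7087, 0.0054]), 332)]
red@.134 []
blue@.124 []
{'time_s': 7.4, 'tcp_pos': [0.575, -0.12, 0.191], 'ee_rot': [[0.996, 0.084, 0.0], [0.084, -0.996, 0.0], [0.0, -0.0, -1.0]], 'joints': [3.977, 18.562, -5.276, -0.0, -66.162, 90.85], 'wrist_force': [0.705, -0.541, -0.065], 'moment': [-0.17, 0.129, 0.03], 'gripper_width': 0.576}
```

View pics/r2.png

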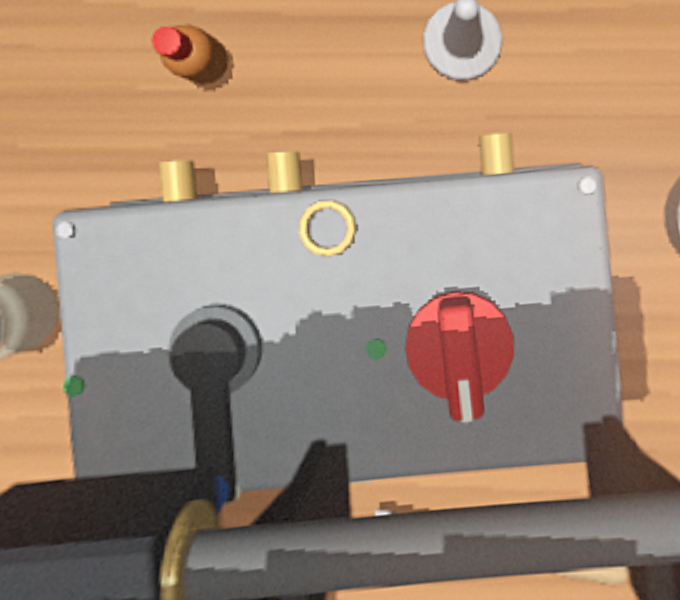

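The opposite view agrees to within 1 mm: green dots at (376,348) and (73,385), screw line tilted 4.9°. I'll lower the fingers astride the bar, just above the flange, and close loosely.

Request:
apply_moves:
  moves:
    - [[0.0019,-0.0019,0.02],0]
    - [[0,0,0.02],0]
    - [[0,0,0.02],0]
    - [[0,0,0.011],0]
    - [[0,0,0],0]

```text
time_s: 7.82
tcp_pos: [0.5751, -0.118, 0.1168]
ee_rot: [[0.996, 0.084, -0.006], [0.084, -0.996, 0.0], [-0.006, -0.001, -1.0]]
wrist_force: [-0.6, 1.6, -0.6]
gripper_width: 0.572
gripper_force: 0.0
```

Request:
apply_moves:
  moves:
    - [[0,0,0],0]
    - [[0,0,0],0]
    - [[0,0,0],0]
    - [[0,0,0],0]
    - [[0,0,0],0]
  hand: 0.018

```text
time_s: 8.23
tcp_pos: [0.5776, -0.1181, 0.1206]
ee_rot: [[0.996, 0.084, 0.002], [0.084, -0.996, 0.0], [0.002, 0.0, -1.0]]
wrist_force: [-1.1, 0.2, 0.0]
gripper_width: 0.286
gripper_force: 0.0
```

```bash
cat > st.py <<'E'
from h import *
s=r.sense();print({k:np.round(s[k],4).tolist() for k in("time_s","tcp_pos","wrist_force","moment","gripper_width","gripper_force")}, "yaw x",np.degrees(np.arctan2(s["ee_rot"][1][0],s["ee_rot"][0][0])).round(2))
E
python3 st.py; python3 -c "
from h import *
p=imaging.capture('wrist');cv2.imwrite('pics/w3.png',p['frame']);p=imaging.capture('side');f=p['frame'][170:290,200:340];cv2.imwrite('pics/s3.png',cv2.resize(f,None,fx=4,fy=4))"
```

```text
{'time_s': 8.2333, 'tcp_pos': [0.5776, -0.1181, 0.1206], 'wrist_force': [-1.1005, 0.1954, 0.041], 'moment': [-0.0707, 0.1073, 0.114], 'gripper_width': 0.2857, 'gripper_force': 0.0} yaw x 4.83
```

View pics/s3.png

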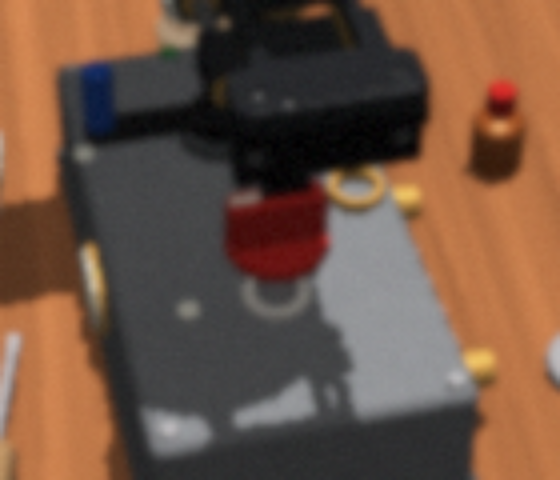

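The side crop shows the red bar at (275,220) with the dark gripper above it, but no near finger clearly in front of the bar. I'll check the wrist view.

```bash
python3 -c "
from h import *
p=imaging.capture('wrist');s=imaging.capture('side');c=imaging.capture('scene')
a=cv2.resize(p['frame'][60:360,120:400],(420,450));b=cv2.resize(s['frame'][180:280,210:310],(380,380),interpolation=2);d=cv2.resize(c['frame'][120:220,140:240],(380,380),interpolation=2)
o=np.zeros((600,800,3),np.uint8);o[:450,:420]=a;o[:300,420:]=b[40:340];o[300:600,420:]=d[60:360]
cv2.imwrite('pics/m4.png',np.clip(o*1.6,0,255).astype(np.uint8))
K=p['intrinsics'];R=p['orientation']
"
```

```text
(no output)
```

View pics/m4.png

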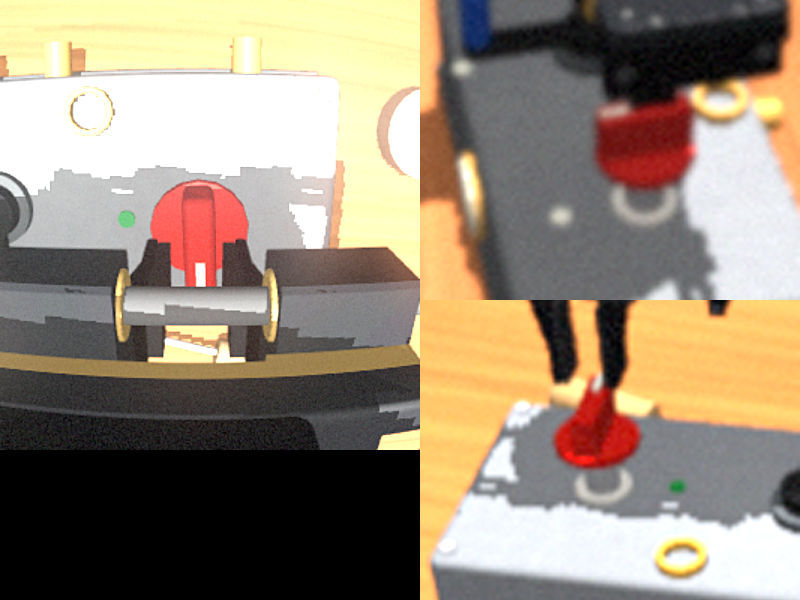

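The fingertips look higher than the bar, or towards its -x end. I'll project the TCP and the predicted tips into the cameras to check.

Run:
```python
from h import *
S=r.sense();T=np.array(S["tcp_pos"]);E=np.array(S["ee_rot"]);print(T.round(4),np.round(E[:,2],3),S["gripper_width"])
def proj(p,X,wr):
    K=np.array(p["intrinsics"]);d=np.array(p["orientation"]).T@(X-np.array(p["eye"]))
    if wr:
        rr=np.hypot(d[0],d[1]);k=np.arctan2(rr,d[2])/rr
    else:k=1/d[2]
    return np.round([K[0,0]*d[0]*k+K[0,2],K[1,1]*d[1]*k+K[1,2]]).astype(int)
for n in("wrist","side","scene"):
    p=imaging.capture(n);im=p["frame"].copy();print(n,np.round(p["eye"],3))
    for off,c in(((0,0.012,0),(0,255,0)),((0,-.012,0),(0,255,0)),((0,0,0),(255,255,0)),((0,0,-.05),(255,0,255))):
        q=proj(p,T+E@np.array(off),n=="wrist");print(off,q);cv2.circle(im,tuple(map(int,q)),1,c,-1)
    for X in((.5767,-.118,.108),(.5767,-.118,.134)):
        q=proj(p,np.array(X),n=="wrist");print("key",q);cv2.circle(im,tuple(map(int,q)),1,(255,0,0),-1)
    cv2.imwrite(f"pics/p_{n}.png",im)
a=cv2.resize(cv2.imread("pics/p_wrist.png")[150:310,180:340],(600,600),interpolation=0)
b=cv2.imread("pics/p_side.png")[190:270,230:310];c=cv2.imread("pics/p_scene.png")[130:210,150:230]
o=np.zeros((600,800,3),np.uint8);o[:400,:400]=cv2.resize(a,(400,400));o[:400,400:]=cv2.resize(b,(400,400),interpolation=0);
o[400:,400:600]=cv2.resize(c,(200,200),interpolation=0)
o=np.hstack([cv2.resize(a,(400,400)),cv2.resize(c,(400,400),interpolation=0)])
cv2.imwrite("pics/m5.png",np.clip(o*1.5,0,255).astype(np.uint8))
```

```text
[ 0.5771 -0.1181  0.1198] [ 0.  0. -1.] 0.21269554129417925
wrist [ 0.65  -0.111  0.311]
(0, 0.012, 0) [269 218]
(0, -0.012, 0) [234 218]
(0, 0, 0) [252 218]
(0, 0, -0.05) [252 251]
key [252 212]
key [252 226]
side [ 0.477 -0.759  0.718]
(0, 0.012, 0) [270 228]
(0, -0.012, 0) [267 219]
(0, 0, 0) [268 224]
(0, 0, -0.05) [268 202]
key [268 228]
key [268 218]
scene [1.288 0.226 0.698]
(0, 0.012, 0) [181 166]
(0, -0.012, 0) [192 167]
(0, 0, 0) [187 167]
(0, 0, -0.05) [184 147]
key [188 171]
key [186 161]
```

View pics/m5.png

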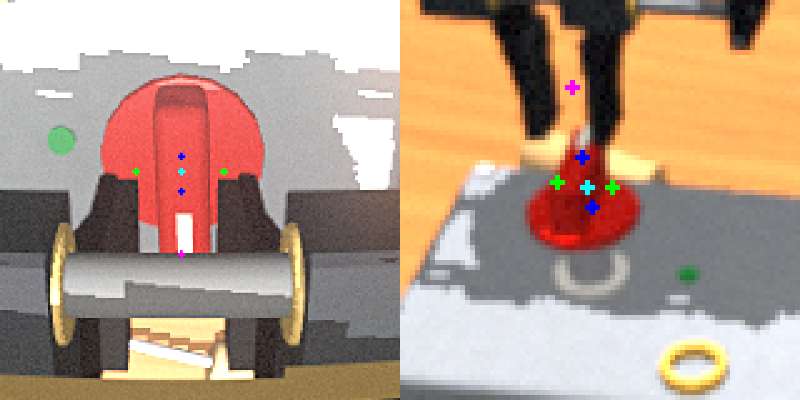

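The projections show the real fingertips about 25 mm above the nominal TCP at this opening, with the bar centred between the fingers. I'll go down by feel.

Request:
apply_moves:
  moves:
    - [[0,0,0.003],0]
    - [[0,0,0.003],0]
    - [[0,0,0.002],0]
    - [[0,0,0.002],0]
    - [[0,0,0],0]

```text
time_s: 9.05
tcp_pos: [0.5767, -0.1181, 0.1089]
ee_rot: [[0.996, 0.084, -0.001], [0.084, -0.996, 0.0], [-0.001, -0.0, -1.0]]
wrist_force: [0.4, 0.4, -0.1]
gripper_width: 0.205
gripper_force: 0.0
```

Request:
apply_moves:
  moves:
    - [[0,0,0.001],0]
    - [[0,0,0.001],0]
    - [[0,0,0.001],0]
    - [[0,0,0],0]
    - [[0,0,0],0]

```text
time_s: 9.47
tcp_pos: [0.5771, -0.1181, 0.1067]
ee_rot: [[0.996, 0.084, 0.0], [0.084, -0.996, -0.0], [0.0, 0.0, -1.0]]
wrist_force: [-0.1, -0.1, 0.1]
gripper_width: 0.21
gripper_force: 0.0
```

```bash
python3 st.py
```

```text
{'time_s': 9.4667, 'tcp_pos': [0.5771, -0.1181, 0.1067], 'wrist_force': [-0.0788, -0.0925, 0.0884], 'moment': [-0.0952, 0.1755, -0.0111], 'gripper_width': 0.2101, 'gripper_force': 0.0} yaw x 4.83
```

Request:
apply_moves:
  moves:
    - [[0,0,0.002],0]
    - [[0,0,0.001],0]
    - [[0,0,0.001],0]
    - [[0,0,0.001],0]
    - [[0,0,0],0]

```text
time_s: 9.88
tcp_pos: [0.5769, -0.1181, 0.1014]
ee_rot: [[0.996, 0.084, -0.0], [0.084, -0.996, 0.0], [-0.0, -0.0, -1.0]]
wrist_force: [0.0, 0.0, 0.1]
gripper_width: 0.206
gripper_force: 0.0
```

Request:
apply_moves:
  moves:
    - [[0,0,0.001],0]
    - [[0,0,0.001],0]
    - [[0,0,0],0]
    - [[0,0,0],0]

```text
time_s: 10.22
tcp_pos: [0.5771, -0.1182, 0.0996]
ee_rot: [[0.996, 0.084, -0.0], [0.084, -0.996, -0.0], [-0.0, 0.0, -1.0]]
wrist_force: [0.3, 0.6, 0.9]
gripper_width: 0.205
gripper_force: 0.0
```

Request:
apply_moves:
  moves:
    - [[0,0,0.001],0]
    - [[0,0,0.001],0]
    - [[0,0,0.001],0]
    - [[0,0,0.001],0]
    - [[0,0,0],0]

```text
time_s: 10.63
tcp_pos: [0.5769, -0.1181, 0.0953]
ee_rot: [[0.996, 0.084, -0.001], [0.084, -0.996, 0.0], [-0.001, -0.0, -1.0]]
wrist_force: [1.0, -0.7, -0.6]
gripper_width: 0.206
gripper_force: 0.0
```

```bash
python3 st.py; python3 -c "
from h import *
p=imaging.capture('wrist')['frame'][150:310,180:340];c=imaging.capture('scene')['frame'][130:210,150:230];o=np.hstack([cv2.resize(p,(400,400)),cv2.resize(c,(400,400),interpolation=0)]);cv2.imwrite('pics/m6.png',np.clip(o*1.5,0,255).astype(np.uint8))"
```

```text
{'time_s': 10.6333, 'tcp_pos': [0.5769, -0.1181, 0.0953], 'wrist_force': [0.9561, -0.7452, -0.5927], 'moment': [-0.0737, 0.1512, 0.0166], 'gripper_width': 0.2055, 'gripper_force': 0.0} yaw x 4.82
```

View pics/m6.png

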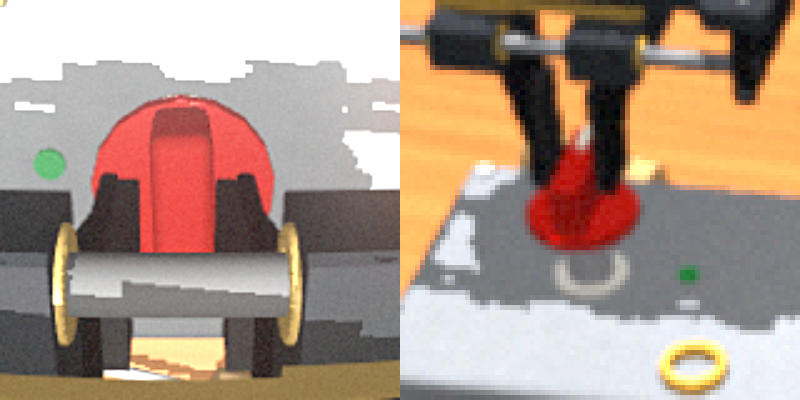

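The fingers are now astride the bar, centred, with the tips roughly 12 mm above the flange.

Request:
apply_moves:
  moves:
    - [[0,0,0.002],0]
    - [[0,0,0.002],0]
    - [[0,0,0.002],0]
    - [[0,0,0],0]
    - [[0,0,0],0]

```text
time_s: 11.15
tcp_pos: [0.577, -0.1181, 0.0894]
ee_rot: [[0.996, 0.084, -0.0], [0.084, -0.996, -0.0], [-0.0, -0.0, -1.0]]
wrist_force: [0.1, -0.2, -0.4]
gripper_width: 0.208
gripper_force: 0.0
```

Request:
apply_moves:
  moves:
    - [[0,0,0.001],0]
    - [[0,0,0.001],0]
    - [[0,0,0.001],0]
    - [[0,0,0],0]
    - [[0,0,0],0]

```text
time_s: 11.57
tcp_pos: [0.5771, -0.1181, 0.0866]
ee_rot: [[0.996, 0.084, -0.0], [0.084, -0.996, -0.0], [-0.0, -0.0, -1.0]]
wrist_force: [-0.4, 1.1, 0.0]
gripper_width: 0.206
gripper_force: 0.0
```

Request:
apply_moves:
  moves:
    - [[0,0,0.001],0]
    - [[0,0,0.001],0]
    - [[0,0,0],0]
    - [[0,0,0],0]

```text
time_s: 11.9
tcp_pos: [0.577, -0.1181, 0.0845]
ee_rot: [[0.996, 0.084, -0.0], [0.084, -0.996, -0.0], [-0.0, -0.0, -1.0]]
wrist_force: [0.7, -0.1, 1.0]
gripper_width: 0.206
gripper_force: 0.0
```

Request:
apply_moves:
  moves:
    - [[0,0,0.001],0]
    - [[0,0,0.001],0]
    - [[0,0,0],0]
    - [[0,0,0],0]

```text
time_s: 12.23
tcp_pos: [0.577, -0.1181, 0.0826]
ee_rot: [[0.996, 0.084, -0.0], [0.084, -0.996, -0.0], [-0.0, 0.0, -1.0]]
wrist_force: [-0.3, -0.3, -0.2]
gripper_width: 0.205
gripper_force: 0.0
```

Request:
apply_moves:
  moves:
    - [[0,0,0.001],0]
    - [[0,0,0.001],0]
    - [[0,0,0],0]
    - [[0,0,0],0]

```text
time_s: 12.57
tcp_pos: [0.577, -0.1181, 0.0806]
ee_rot: [[0.996, 0.084, -0.0], [0.084, -0.996, 0.0], [-0.0, -0.0, -1.0]]
wrist_force: [0.2, -1.0, 0.4]
gripper_width: 0.202
gripper_force: 0.0
```

Request:
apply_moves:
  moves:
    - [[0,0,0.001],0]
    - [[0,0,0.001],0]
    - [[0,0,0],0]
    - [[0,0,0],0]

```text
time_s: 12.9
tcp_pos: [0.5774, -0.1181, 0.0792]
ee_rot: [[0.996, 0.084, 0.001], [0.084, -0.996, -0.0], [0.001, 0.0, -1.0]]
wrist_force: [-1.2, 1.0, 3.7]
gripper_width: 0.202
gripper_force: 1.9
```

Request:
apply_moves:
  moves:
    - [[0,0,0.001],0]
    - [[0,0,0.001],0]
    - [[0,0,0],0]
    - [[0,0,0],0]

```text
time_s: 13.23
tcp_pos: [0.5773, -0.1181, 0.0769]
ee_rot: [[0.996, 0.084, 0.001], [0.084, -0.996, -0.0], [0.001, 0.0, -1.0]]
wrist_force: [-1.4, -0.0, 3.3]
gripper_width: 0.208
gripper_force: 2.2
```

Request:
apply_moves:
  moves:
    - [[0,0,0.001],0]
    - [[0,0,0.001],0]
    - [[0,0,0],0]
    - [[0,0,0],0]

```text
time_s: 13.57
tcp_pos: [0.5773, -0.1181, 0.0748]
ee_rot: [[0.996, 0.084, 0.001], [0.084, -0.996, -0.0], [0.001, 0.0, -1.0]]
wrist_force: [-0.9, 0.4, 4.0]
gripper_width: 0.205
gripper_force: 2.2
```

Contact came at TCP z≈0.0797, with 4 N of spring force. From here I'll feel for the pad in small steps.

Request:
apply_moves:
  moves:
    - [[0,0,0.001],0]
    - [[0,0,0.001],0]
    - [[0,0,0],0]
    - [[0,0,0],0]

```text
time_s: 13.9
tcp_pos: [0.5773, -0.1181, 0.0728]
ee_rot: [[0.996, 0.084, 0.0], [0.084, -0.996, -0.0], [0.0, 0.0, -1.0]]
wrist_force: [-0.2, 0.5, 4.2]
gripper_width: 0.202
gripper_force: 2.4
```

```bash
python3 st.py
```

```text
{'time_s': 13.9, 'tcp_pos': [0.5773, -0.1181, 0.0728], 'wrist_force': [-0.1707, 0.4521, 4.1752], 'moment': [0.0343, 0.3364, 0.045], 'gripper_width': 0.202, 'gripper_force': 2.4044} yaw x 4.83
```

Request:
apply_moves:
  moves:
    - [[0,0,0.0004],0]
    - [[0,0,0.0004],0]
    - [[0,0,0],0]

```text
time_s: 14.15
tcp_pos: [0.5773, -0.1181, 0.0722]
ee_rot: [[0.996, 0.084, 0.001], [0.084, -0.996, -0.0], [0.001, 0.0, -1.0]]
wrist_force: [-1.0, 0.6, 5.1]
gripper_width: 0.206
gripper_force: 2.8
```

Request:
apply_moves:
  moves:
    - [[0,0,0.0004],0]
    - [[0,0,0.0004],0]
    - [[0,0,0],0]

```text
time_s: 14.4
tcp_pos: [0.5774, -0.1181, 0.0714]
ee_rot: [[0.996, 0.084, 0.001], [0.084, -0.996, -0.0], [0.001, 0.0, -1.0]]
wrist_force: [-0.5, 1.8, 6.4]
gripper_width: 0.207
gripper_force: 2.9
```

Request:
apply_moves:
  moves:
    - [[0,0,0.0004],0]
    - [[0,0,0],0]

```text
time_s: 14.57
tcp_pos: [0.5773, -0.1181, 0.071]
ee_rot: [[0.996, 0.084, 0.001], [0.084, -0.996, -0.0], [0.001, 0.0, -1.0]]
wrist_force: [-0.9, 1.4, 4.7]
gripper_width: 0.205
gripper_force: 2.9
```

Request:
apply_moves:
  moves:
    - [[0,0,0.0004],0]
    - [[0,0,0.0004],0]
    - [[0,0,0],0]

```text
time_s: 14.82
tcp_pos: [0.5774, -0.1181, 0.0703]
ee_rot: [[0.996, 0.084, 0.001], [0.084, -0.996, -0.0], [0.001, 0.0, -1.0]]
wrist_force: [-1.4, 0.4, 6.4]
gripper_width: 0.207
gripper_force: 3.0
```

Request:
apply_moves:
  moves:
    - [[0,0,0.0004],0]
    - [[0,0,0.0004],0]
    - [[0,0,0],0]

```text
time_s: 15.07
tcp_pos: [0.5773, -0.1182, 0.0695]
ee_rot: [[0.996, 0.084, 0.001], [0.084, -0.996, -0.0], [0.001, 0.0, -1.0]]
wrist_force: [-1.2, 0.4, 6.6]
gripper_width: 0.21
gripper_force: 3.1
```

Request:
apply_moves:
  moves:
    - [[0,0,0.0004],0]
    - [[0,0,0.0004],0]
    - [[0,0,0],0]

```text
time_s: 15.32
tcp_pos: [0.5773, -0.1181, 0.0687]
ee_rot: [[0.996, 0.084, 0.001], [0.084, -0.996, -0.0], [0.001, 0.0, -1.0]]
wrist_force: [-2.2, 0.8, 6.2]
gripper_width: 0.207
gripper_force: 3.2
```

Request:
apply_moves:
  moves:
    - [[0,0,0.0004],0]
    - [[0,0,0.0004],0]
    - [[0,0,0],0]

```text
time_s: 15.57
tcp_pos: [0.5773, -0.1182, 0.0679]
ee_rot: [[0.996, 0.084, 0.001], [0.084, -0.996, -0.0], [0.001, 0.0, -1.0]]
wrist_force: [-0.8, 1.1, 7.0]
gripper_width: 0.208
gripper_force: 3.2
```

Request:
apply_moves:
  moves:
    - [[0,0,0.0005],0]
    - [[0,0,0.0004],0]
    - [[0,0,0],0]

```text
time_s: 15.82
tcp_pos: [0.5774, -0.1181, 0.0671]
ee_rot: [[0.996, 0.084, 0.001], [0.084, -0.996, -0.0], [0.001, 0.0, -1.0]]
wrist_force: [-1.4, 0.3, 6.2]
gripper_width: 0.207
gripper_force: 3.3
```

Request:
apply_moves:
  moves:
    - [[0,0,0.0005],0]
    - [[0,0,0.0004],0]
    - [[0,0,0],0]

```text
time_s: 16.07
tcp_pos: [0.5774, -0.1181, 0.0662]
ee_rot: [[0.996, 0.084, 0.001], [0.084, -0.996, -0.0], [0.001, 0.0, -1.0]]
wrist_force: [-1.0, 0.3, 7.3]
gripper_width: 0.209
gripper_force: 3.4
```

Request:
apply_moves:
  moves:
    - [[0,0,0.0005],0]
    - [[0,0,0.0004],0]
    - [[0,0,0],0]

```text
time_s: 16.32
tcp_pos: [0.5774, -0.1182, 0.0654]
ee_rot: [[0.996, 0.084, 0.001], [0.084, -0.996, -0.0], [0.001, 0.0, -1.0]]
wrist_force: [-0.8, -0.0, 6.7]
gripper_width: 0.204
gripper_force: 3.5
```

Request:
apply_moves:
  moves:
    - [[0,0,0.0005],0]
    - [[0,0,0.0004],0]
    - [[0,0,0],0]

```text
time_s: 16.57
tcp_pos: [0.5774, -0.1181, 0.0645]
ee_rot: [[0.996, 0.084, 0.001], [0.084, -0.996, -0.0], [0.001, 0.0, -1.0]]
wrist_force: [-1.5, 0.9, 6.7]
gripper_width: 0.208
gripper_force: 3.5
```

Request:
apply_moves:
  moves:
    - [[0,0,0.0005],0]
    - [[0,0,0.0004],0]
    - [[0,0,0],0]

```text
time_s: 16.82
tcp_pos: [0.5774, -0.1182, 0.0636]
ee_rot: [[0.996, 0.084, 0.001], [0.084, -0.996, -0.0], [0.001, 0.0, -1.0]]
wrist_force: [-1.5, 1.3, 7.9]
gripper_width: 0.206
gripper_force: 3.6
```

Request:
apply_moves:
  moves:
    - [[0,0,0.0005],0]
    - [[0,0,0.0004],0]
    - [[0,0,0],0]

```text
time_s: 17.07
tcp_pos: [0.5774, -0.1182, 0.0628]
ee_rot: [[0.996, 0.084, 0.001], [0.084, -0.996, -0.0], [0.001, 0.0, -1.0]]
wrist_force: [-1.9, 0.8, 7.9]
gripper_width: 0.207
gripper_force: 3.7
```

Request:
apply_moves:
  moves:
    - [[0,0,0.0005],0]
    - [[0,0,0.0004],0]
    - [[0,0,0],0]

```text
time_s: 17.32
tcp_pos: [0.5774, -0.1182, 0.0619]
ee_rot: [[0.996, 0.084, 0.001], [0.084, -0.996, -0.0], [0.001, 0.0, -1.0]]
wrist_force: [-1.4, 0.9, 7.2]
gripper_width: 0.209
gripper_force: 3.8
```

Request:
apply_moves:
  moves:
    - [[0,0,0.0005],0]
    - [[0,0,0.0004],0]
    - [[0,0,0],0]

```text
time_s: 17.57
tcp_pos: [0.5774, -0.1182, 0.061]
ee_rot: [[0.996, 0.084, 0.001], [0.084, -0.996, -0.0], [0.001, 0.0, -1.0]]
wrist_force: [-1.7, 1.1, 8.0]
gripper_width: 0.205
gripper_force: 3.9
```

Request:
apply_moves:
  moves:
    - [[0,0,0.0005],0]
    - [[0,0,0.0004],0]
    - [[0,0,0],0]

```text
time_s: 17.82
tcp_pos: [0.5774, -0.1182, 0.0601]
ee_rot: [[0.996, 0.084, 0.001], [0.084, -0.996, -0.0], [0.001, 0.0, -1.0]]
wrist_force: [-2.1, 0.6, 7.2]
gripper_width: 0.208
gripper_force: 3.9
```

Request:
apply_moves:
  moves:
    - [[0,0,0.0005],0]
    - [[0,0,0.0004],0]
    - [[0,0,0],0]

```text
time_s: 18.07
tcp_pos: [0.5774, -0.1181, 0.0592]
ee_rot: [[0.996, 0.084, 0.001], [0.084, -0.996, -0.0], [0.001, 0.0, -1.0]]
wrist_force: [-1.7, 1.3, 8.0]
gripper_width: 0.206
gripper_force: 3.9
```

Request:
apply_moves:
  moves:
    - [[0,0,0.0005],0]
    - [[0,0,0.0004],0]
    - [[0,0,0],0]

```text
time_s: 18.32
tcp_pos: [0.5774, -0.1181, 0.0583]
ee_rot: [[0.996, 0.084, 0.001], [0.084, -0.996, -0.0], [0.001, 0.0, -1.0]]
wrist_force: [-2.1, 0.9, 7.6]
gripper_width: 0.209
gripper_force: 3.8
```

Request:
apply_moves:
  moves:
    - [[0,0,0.0005],0]
    - [[0,0,0.0004],0]
    - [[0,0,0],0]

```text
time_s: 18.57
tcp_pos: [0.5774, -0.1182, 0.0574]
ee_rot: [[0.996, 0.084, 0.001], [0.084, -0.996, -0.0], [0.001, 0.0, -1.0]]
wrist_force: [-0.7, 1.4, 7.7]
gripper_width: 0.209
gripper_force: 3.8
```

Request:
apply_moves:
  moves:
    - [[0,0,0.0005],0]
    - [[0,0,0.0004],0]
    - [[0,0,0],0]

```text
time_s: 18.82
tcp_pos: [0.5774, -0.1181, 0.0564]
ee_rot: [[0.996, 0.084, 0.001], [0.084, -0.996, -0.0], [0.001, 0.0, -1.0]]
wrist_force: [-1.6, 0.1, 7.3]
gripper_width: 0.207
gripper_force: 3.7
```

Request:
apply_moves:
  moves:
    - [[0,0,0.0005],0]
    - [[0,0,0.0004],0]
    - [[0,0,0],0]

```text
time_s: 19.07
tcp_pos: [0.5774, -0.1181, 0.0555]
ee_rot: [[0.996, 0.084, 0.001], [0.084, -0.996, -0.0], [0.001, 0.0, -1.0]]
wrist_force: [-0.9, 0.7, 7.8]
gripper_width: 0.206
gripper_force: 3.9
```

Request:
apply_moves:
  moves:
    - [[0,0,0.0005],0]
    - [[0,0,0.0004],0]
    - [[0,0,0],0]

```text
time_s: 19.32
tcp_pos: [0.5774, -0.1182, 0.0547]
ee_rot: [[0.996, 0.084, 0.001], [0.084, -0.996, -0.0], [0.001, 0.0, -1.0]]
wrist_force: [-1.8, 1.4, 9.5]
gripper_width: 0.206
gripper_force: 4.0
```

Request:
apply_moves:
  moves:
    - [[0,0,0.0004],0]
    - [[0,0,0.0003],0]
    - [[0,0,0],0]

```text
time_s: 19.57
tcp_pos: [0.5774, -0.1181, 0.0545]
ee_rot: [[0.996, 0.085, 0.001], [0.085, -0.996, -0.0], [0.001, 0.0, -1.0]]
wrist_force: [-2.4, 1.0, 10.3]
gripper_width: 0.207
gripper_force: 4.9
```

The pad is felt: z stalls at 0.0545 and the force rises. I'll back off slightly, narrow the fingers for less slack and check the force.

Request:
apply_moves:
  moves:
    - [[0,0,-0.0005],0]
    - [[0,0,0],0]
    - [[0,0,0],0]
  hand: 0.0155

```text
time_s: 19.82
tcp_pos: [0.5776, -0.1188, 0.0548]
ee_rot: [[0.996, 0.085, 0.001], [0.085, -0.996, -0.001], [0.001, 0.001, -1.0]]
wrist_force: [-2.0, -1.4, 8.6]
gripper_width: 0.181
gripper_force: 4.1
```

```bash
python3 st.py
```

```text
{'time_s': 19.8167, 'tcp_pos': [0.5776, -0.1188, 0.0548], 'wrist_force': [-1.969, -1.3963, 8.6051], 'moment': [-0.5754, 0.595, -0.0194], 'gripper_width': 0.1809, 'gripper_force': 4.1221} yaw x 4.85
```

Request:
apply_moves:
  moves:
    - [[0,0,0],1.5]
    - [[0,0,0],1.5]
    - [[0,0,0],1.5]
    - [[0,0,0],1]
    - [[0,0,0],0]

```text
time_s: 20.23
tcp_pos: [0.5777, -0.1189, 0.0548]
ee_rot: [[1.0, -0.012, 0.001], [-0.012, -1.0, -0.001], [0.001, 0.001, -1.0]]
wrist_force: [-2.0, -1.7, 8.2]
gripper_width: 0.178
gripper_force: 4.6
```

```bash
python3 st.py
```

```text
{'time_s': 20.2333, 'tcp_pos': [0.5777, -0.1189, 0.0548], 'wrist_force': [-1.9618, -1.7354, 8.1978], 'moment': [-0.5626, 0.5631, 0.05], 'gripper_width': 0.1782, 'gripper_force': 4.621} yaw x -0.68
```

Request:
apply_moves:
  moves:
    - [[0,0,0],1]
    - [[0,0,0],1]
    - [[0,0,0],1]
    - [[0,0,0],0]

```text
time_s: 20.57
tcp_pos: [0.5777, -0.1189, 0.0548]
ee_rot: [[0.998, -0.064, 0.001], [-0.064, -0.998, -0.001], [0.001, 0.001, -1.0]]
wrist_force: [-1.4, -0.7, 8.8]
gripper_width: 0.174
gripper_force: 4.6
```

```bash
python3 st.py
```

```text
{'time_s': 20.5667, 'tcp_pos': [0.5777, -0.1189, 0.0548], 'wrist_force': [-1.4417, -0.7411, 8.7574], 'moment': [-0.5869, 0.5271, -0.0312], 'gripper_width': 0.1745, 'gripper_force': 4.5943} yaw x -3.68
```

Request:
apply_moves:
  moves:
    - [[0,0,0],1.5]
    - [[0,0,0],1.5]
    - [[0,0,0],1.5]
    - [[0,0,0],1.5]
    - [[0,0,0],0]

```text
time_s: 20.98
tcp_pos: [0.5777, -0.1189, 0.0548]
ee_rot: [[0.986, -0.168, 0.001], [-0.168, -0.986, -0.001], [0.002, 0.001, -1.0]]
wrist_force: [-2.0, -1.6, 8.0]
gripper_width: 0.179
gripper_force: 4.5
```

```bash
python3 st.py
```

```text
{'time_s': 20.9833, 'tcp_pos': [0.5777, -0.1189, 0.0548], 'wrist_force': [-1.9652, -1.5611, 7.968], 'moment': [-0.6199, 0.5045, -0.0331], 'gripper_width': 0.1785, 'gripper_force': 4.4921} yaw x -9.7
```

The key is turning freely, so I'll continue.

Request:
apply_moves:
  moves:
    - [[0,0,0],3]
    - [[0,0,0],3]
    - [[0,0,0],3]
    - [[0,0,0],3]
    - [[0,0,0],3]

```text
time_s: 21.4
tcp_pos: [0.5778, -0.1189, 0.0549]
ee_rot: [[0.908, -0.419, 0.002], [-0.419, -0.908, -0.001], [0.002, 0.001, -1.0]]
wrist_force: [-1.2, -1.5, 7.2]
gripper_width: 0.178
gripper_force: 4.8
```

Request:
apply_moves:
  moves:
    - [[0,0,0],3]
    - [[0,0,0],3]
    - [[0,0,0],3]
    - [[0,0,0],3]
    - [[0,0,0],3]

```text
time_s: 21.82
tcp_pos: [0.578, -0.119, 0.0549]
ee_rot: [[0.769, -0.64, 0.002], [-0.64, -0.769, -0.001], [0.002, -0.0, -1.0]]
wrist_force: [-1.2, -1.8, 8.1]
gripper_width: 0.179
gripper_force: 4.8
```

```bash
python3 st.py
```

```text
{'time_s': 21.8167, 'tcp_pos': [0.578, -0.119, 0.0549], 'wrist_force': [-1.1586, -1.7662, 8.143], 'moment': [-0.6188, 0.4405, 0.0641], 'gripper_width': 0.1795, 'gripper_force': 4.7582} yaw x -39.78
```

Request:
apply_moves:
  moves:
    - [[0,0,0],3]
    - [[0,0,0],3]
    - [[0,0,0],3]
    - [[0,0,0],3]
    - [[0,0,0],3]

```text
time_s: 22.23
tcp_pos: [0.578, -0.1191, 0.0549]
ee_rot: [[0.577, -0.817, 0.002], [-0.817, -0.577, -0.001], [0.002, -0.001, -1.0]]
wrist_force: [-0.5, -1.3, 7.6]
gripper_width: 0.18
gripper_force: 4.8
```

Request:
apply_moves:
  moves:
    - [[0,0,0],3]
    - [[0,0,0],3]
    - [[0,0,0],3]
    - [[0,0,0],3]
    - [[0,0,0],2]

```text
time_s: 22.65
tcp_pos: [0.5781, -0.1191, 0.055]
ee_rot: [[0.362, -0.932, 0.002], [-0.932, -0.362, -0.002], [0.002, -0.002, -1.0]]
wrist_force: [-0.5, -3.3, 7.7]
gripper_width: 0.177
gripper_force: 4.8
```

```bash
python3 st.py; python3 -c "
from h import *
for n in('wrist','scene'):
    cv2.imwrite(f'pics/t_{n}.png',imaging.capture(n)['frame'])
"
```

```text
{'time_s': 22.65, 'tcp_pos': [0.5781, -0.1191, 0.055], 'wrist_force': [-0.4637, -3.2685, 7.7243], 'moment': [-0.7371, 0.364, 0.0433], 'gripper_width': 0.1774, 'gripper_force': 4.7688} yaw x -68.76
```

Request:
apply_moves:
  moves:
    - [[0,0,0],2]
    - [[0,0,0],2]
    - [[0,0,0],1]
    - [[0,0,0],0]
    - [[0,0,0],0]

```text
time_s: 23.17
tcp_pos: [0.5781, -0.1191, 0.055]
ee_rot: [[0.282, -0.96, 0.002], [-0.96, -0.282, -0.002], [0.002, -0.002, -1.0]]
wrist_force: [-1.1, -1.8, 7.6]
gripper_width: 0.176
gripper_force: 4.2
```

```bash
python3 st.py
```

```text
{'time_s': 23.1667, 'tcp_pos': [0.5781, -0.1191, 0.055], 'wrist_force': [-1.0723, -1.7655, 7.5882], 'moment': [-0.6729, 0.3759, 0.0301], 'gripper_width': 0.1759, 'gripper_force': 4.1757} yaw x -73.64
```

Request:
apply_moves:
  moves:
    - [[0,0,0],1]
    - [[0,0,0],1]
    - [[0,0,0],0]
    - [[0,0,0],0]

```text
time_s: 23.5
tcp_pos: [0.5781, -0.1191, 0.055]
ee_rot: [[0.248, -0.969, 0.002], [-0.969, -0.248, -0.002], [0.002, -0.002, -1.0]]
wrist_force: [-1.9, -2.1, 8.1]
gripper_width: 0.174
gripper_force: 4.2
```

```bash
python3 st.py
```

```text
{'time_s': 23.5, 'tcp_pos': [0.5781, -0.1191, 0.055], 'wrist_force': [-1.9256, -2.0794, 8.1313], 'moment': [-0.6843, 0.3505, -0.044], 'gripper_width': 0.174, 'gripper_force': 4.1632} yaw x -75.64
```

Request:
apply_moves:
  moves:
    - [[0,0,0],1]
    - [[0,0,0],1]
    - [[0,0,0],0]
    - [[0,0,0],0]

```text
time_s: 23.83
tcp_pos: [0.5781, -0.1191, 0.055]
ee_rot: [[0.214, -0.977, 0.002], [-0.977, -0.214, -0.002], [0.002, -0.002, -1.0]]
wrist_force: [-0.9, -2.4, 7.0]
gripper_width: 0.178
gripper_force: 4.1
```

```bash
python3 st.py
```

```text
{'time_s': 23.8333, 'tcp_pos': [0.5781, -0.1191, 0.055], 'wrist_force': [-0.861, -2.4497, 6.9503], 'moment': [-0.7166, 0.3766, 0.0773], 'gripper_width': 0.1776, 'gripper_force': 4.1465} yaw x -77.64
```

Request:
apply_moves:
  moves:
    - [[0,0,0],1]
    - [[0,0,0],0.5]
    - [[0,0,0],0]
    - [[0,0,0],0]

```text
time_s: 24.17
tcp_pos: [0.5782, -0.1191, 0.055]
ee_rot: [[0.188, -0.982, 0.002], [-0.982, -0.188, -0.002], [0.002, -0.002, -1.0]]
wrist_force: [-1.0, -3.3, 8.1]
gripper_width: 0.179
gripper_force: 4.2
```

```bash
python3 st.py
```

```text
{'time_s': 24.1667, 'tcp_pos': [0.5782, -0.1191, 0.055], 'wrist_force': [-0.9694, -3.266, 8.1142], 'moment': [-0.7793, 0.2619, -0.0364], 'gripper_width': 0.1791, 'gripper_force': 4.202} yaw x -79.14
```

Request:
apply_moves:
  moves:
    - [[0,0,0],0.8]
    - [[0,0,0],0.7]
    - [[0,0,0],0]
    - [[0,0,0],0]

```text
time_s: 24.5
tcp_pos: [0.5781, -0.1191, 0.055]
ee_rot: [[0.163, -0.987, 0.002], [-0.987, -0.163, -0.002], [0.002, -0.002, -1.0]]
wrist_force: [0.1, -2.8, 7.9]
gripper_width: 0.178
gripper_force: 5.1
```

```bash
python3 st.py
```

```text
{'time_s': 24.5, 'tcp_pos': [0.5781, -0.1191, 0.055], 'wrist_force': [0.1096, -2.7885, 7.8666], 'moment': [-0.7786, 0.3092, 0.0618], 'gripper_width': 0.1777, 'gripper_force': 5.1483} yaw x -80.63
```

Request:
apply_moves:
  moves:
    - [[0,0,0],0.6]
    - [[0,0,0],0.6]
    - [[0,0,0],0]
    - [[0,0,0],0]

```text
time_s: 24.83
tcp_pos: [0.578, -0.1192, 0.055]
ee_rot: [[0.142, -0.99, 0.002], [-0.99, -0.142, -0.002], [0.002, -0.002, -1.0]]
wrist_force: [-1.3, -2.0, 8.4]
gripper_width: 0.175
gripper_force: 6.2
```

```bash
python3 st.py; python3 -c "
from h import *
p=imaging.capture('wrist')['frame'][150:310,180:340];c=imaging.capture('scene')['frame'][130:210,150:230];o=np.hstack([cv2.resize(p,(400,400)),cv2.resize(c,(400,400),interpolation=0)]);cv2.imwrite('pics/m7.png',np.clip(o*1.5,0,255).astype(np.uint8))"
```

```text
{'time_s': 24.8333, 'tcp_pos': [0.578, -0.1192, 0.055], 'wrist_force': [-1.3376, -1.9974, 8.4149], 'moment': [-0.7847, 0.3733, 0.0701], 'gripper_width': 0.1755, 'gripper_force': 6.1572} yaw x -81.82
```

The pad force is rising, so the key is against its end stop. I'll lift slowly with the yaw held so it latches.

Request:
apply_moves:
  moves:
    - [[0,0,-0.001],0]
    - [[0,0,-0.001],0]
    - [[0,0,-0.001],0]
    - [[0,0,0],0]

```text
time_s: 25.27
tcp_pos: [0.578, -0.1192, 0.0577]
ee_rot: [[0.142, -0.99, 0.002], [-0.99, -0.142, -0.002], [0.002, -0.002, -1.0]]
wrist_force: [0.8, -3.2, 6.0]
gripper_width: 0.175
gripper_force: 5.4
```

Request:
apply_moves:
  moves:
    - [[0,0,-0.001],0]
    - [[0,0,-0.001],0]
    - [[0,0,-0.001],0]
    - [[0,0,-0.001],0]
    - [[0,0,0],0]

```text
time_s: 25.68
tcp_pos: [0.577, -0.1178, 0.0602]
ee_rot: [[0.141, -0.99, -0.001], [-0.99, -0.141, 0.0], [-0.001, 0.0, -1.0]]
wrist_force: [1.5, 0.0, 0.3]
gripper_width: 0.179
gripper_force: 0.5
```

```bash
python3 st.py
```

```text
{'time_s': 25.6833, 'tcp_pos': [0.577, -0.1178, 0.0602], 'wrist_force': [1.5292, 0.0101, 0.3249], 'moment': [0.0279, -0.2507, 0.01], 'gripper_width': 0.1786, 'gripper_force': 0.5377} yaw x -81.88
```

The force vanished about 4 mm up, so it's latched. I'll open, lift, turn back and go over the blue post, with a look at the key on the way.

Request:
apply_moves:
  moves:
    - [[0,0,0],0]
    - [[0,0,-0.003],0]
    - [[0,0,-0.015],0]
    - [[0,0,-0.025],0]
    - [[0,0,-0.025],0]
  hand: 0.04

```text
time_s: 26.1
tcp_pos: [0.5759, -0.1181, 0.1286]
ee_rot: [[0.141, -0.99, -0.004], [-0.99, -0.141, -0.0], [-0.0, 0.004, -1.0]]
wrist_force: [1.4, 0.4, 0.8]
gripper_width: 0.43
gripper_force: 0.0
```

Request:
apply_moves:
  moves:
    - [[0,0,0],-7.1]
    - [[0,0,0],-7.1]
    - [[0,0,0],-7.1]
    - [[0,0,0],-7.1]
    - [[0,0,0],-7.1]

```text
time_s: 26.52
tcp_pos: [0.5766, -0.118, 0.1288]
ee_rot: [[0.694, -0.72, -0.001], [-0.72, -0.694, 0.0], [-0.001, 0.0, -1.0]]
wrist_force: [0.7, -1.2, -0.3]
gripper_width: 0.458
gripper_force: 0.0
```

Request:
apply_moves:
  moves:
    - [[0,0,0],-7.1]
    - [[0,0,0],-7.1]
    - [[0,0,0],-7.1]
    - [[0,0,0],-7.1]
    - [[0,0,0],-7.1]

```text
time_s: 26.93
tcp_pos: [0.5766, -0.118, 0.1287]
ee_rot: [[0.983, -0.183, -0.001], [-0.183, -0.983, 0.0], [-0.001, 0.0, -1.0]]
wrist_force: [-0.1, 0.4, 1.3]
gripper_width: 0.458
gripper_force: 0.0
```

Request:
apply_moves:
  moves:
    - [[0,0,0],-7.1]
    - [[0,0,0],-7.1]
    - [[0,0,0],-1.5]
    - [[0,0,0],0]
    - [[0,0,0],0]

```text
time_s: 27.35
tcp_pos: [0.5768, -0.118, 0.1287]
ee_rot: [[0.997, 0.083, -0.001], [0.083, -0.997, 0.0], [-0.001, -0.0, -1.0]]
wrist_force: [-0.6, 0.4, -0.3]
gripper_width: 0.456
gripper_force: 0.0
```

Request:
apply_moves:
  moves:
    - [[-0.0206,-0.0401,0],0]
    - [[-0.0206,-0.0401,0],0]
    - [[-0.0206,-0.0401,0],0]
    - [[0,0,0],0]
    - [[0,0,0],0]

```text
time_s: 27.77
tcp_pos: [0.5101, -0.0106, 0.1293]
ee_rot: [[0.996, 0.087, 0.001], [0.087, -0.996, 0.0], [0.001, -0.0, -1.0]]
wrist_force: [0.7, -1.4, -0.7]
gripper_width: 0.461
gripper_force: 0.0
```

```bash
python3 st.py
python3 - <<'E'
from h import *
P={n:imaging.capture(n)for n in("wrist","scene","side")}
for n in P:
    e=models.place_of(P[n],"selector_handle")
    if e and e[0]["confidence"]>.3:print(n,atz(*ray(P[n],px(e[0]),n=="wrist"),.088),e[0]["confidence"])
o=np.zeros((600,800,3),np.uint8)
o[:400,:400]=cv2.resize(P["wrist"]["frame"][120:320,150:350],(400,400));o[:400,400:]=cv2.resize(P["scene"]["frame"][110:210,150:250],(400,400),interpolation=2)
o[400:,:400]=cv2.resize(P["side"]["frame"][190:270,210:370],(400,200),interpolation=2)
cv2.imwrite("pics/m8.png",np.clip(o*1.3,0,255).astype(np.uint8))
E
```

```text
{'time_s': 27.7667, 'tcp_pos': [0.5101, -0.0106, 0.1293], 'wrist_force': [0.7005, -1.4282, -0.6526], 'moment': [-0.1276, 0.0701, -0.0045], 'gripper_width': 0.461, 'gripper_force': 0.0} yaw x 5.01
wrist [ 0.50691205 -0.00401797  0.088     ] 0.73
scene [ 0.51844215 -0.00070436  0.088     ] 0.48
side [ 0.50481754 -0.00154271  0.088     ] 0.53
```

View pics/m8.png

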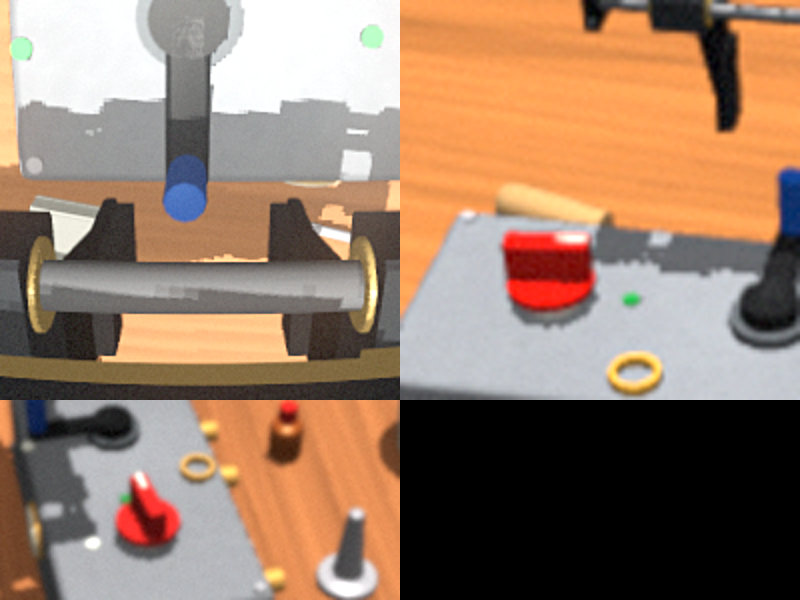

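The key is latched at the green mark and low. The blue post is centred between the open fingers at (185,195). I'll descend around it and close loosely.

Request:
apply_moves:
  moves:
    - [[0,0,0],0]
    - [[0,0,0.015],0]
    - [[0,0,0.015],0]
    - [[0,0,0.015],0]
    - [[0,0,0.009],0]

```text
time_s: 28.48
tcp_pos: [0.5101, -0.0128, 0.0732]
ee_rot: [[0.997, 0.083, -0.002], [0.083, -0.997, -0.0], [-0.002, 0.0, -1.0]]
wrist_force: [-0.9, 0.4, -0.1]
gripper_width: 0.461
gripper_force: 0.0
```

Request:
apply_moves:
  moves:
    - [[0,0,0.003],0]
    - [[0,0,0],0]
    - [[0,0,0],0]
    - [[0,0,0],0]
  hand: 0.02

```text
time_s: 28.82
tcp_pos: [0.5113, -0.0096, 0.0717]
ee_rot: [[0.997, 0.082, 0.002], [0.082, -0.997, 0.005], [0.002, -0.005, -1.0]]
wrist_force: [-2.2, 14.7, -3.5]
gripper_width: 0.266
gripper_force: 7.6
```

```bash
python3 st.py
python3 - <<'E'
import numpy as np
from h import *
s=r.sense();T=np.array(s["tcp_pos"][:2]);C=np.array([.567,.0018]);print(np.linalg.norm(T-C),np.degrees(np.arctan2(*(C-T)[::-1])))
E
```

```text
{'time_s': 28.8167, 'tcp_pos': [0.5113, -0.0096, 0.0717], 'wrist_force': [-2.1504, 14.6714, -3.4554], 'moment': [4.4278, 0.7924, -0.0388], 'gripper_width': 0.2656, 'gripper_force': 7.629} yaw x 4.71
0.056871897312379044 11.531701906884624
```

The lateral shift had fallen short by about 9 mm. I'll move to centre on the post.

Request:
apply_moves:
  moves:
    - [[-0.001,-0.003,0],0]
    - [[-0.001,-0.003,0],0]
    - [[-0.002,-0.003,0],0]
    - [[0,0,0],0]
    - [[0,0,0],0]

```text
time_s: 29.23
tcp_pos: [0.5062, -0.0036, 0.0723]
ee_rot: [[0.996, 0.084, 0.001], [0.084, -0.996, -0.0], [0.001, 0.0, -1.0]]
wrist_force: [-0.3, 0.4, -1.3]
gripper_width: 0.233
gripper_force: 0.0
```

```bash
python3 st.py
```

```text
{'time_s': 29.2333, 'tcp_pos': [0.5062, -0.0036, 0.0723], 'wrist_force': [-0.3285, 0.426, -1.3434], 'moment': [-0.1328, 0.1504, 0.0485], 'gripper_width': 0.2325, 'gripper_force': 0.0} yaw x 4.85
```

Now I'll swing the lever clockwise: an arc of radius 61 mm, turning with it, gently at first.

Request:
apply_moves:
  moves:
    - [[0,-0.0021,0],2]
    - [[0,-0.0021,0],2]
    - [[0.0001,-0.0021,0],2]
    - [[0,0,0],0]
    - [[0,0,0],0]

```text
time_s: 29.65
tcp_pos: [0.506, 0.0025, 0.072]
ee_rot: [[1.0, -0.02, 0.0], [-0.02, -1.0, -0.0], [0.0, 0.0, -1.0]]
wrist_force: [-0.0, 0.3, 0.1]
gripper_width: 0.23
gripper_force: 0.4
```

Request:
apply_moves:
  moves:
    - [[0,-0.0021,0],2]
    - [[0.0001,-0.0021,0],2]
    - [[0,0,0],0]

```text
time_s: 29.9
tcp_pos: [0.5062, 0.0068, 0.0719]
ee_rot: [[0.996, -0.09, 0.0], [-0.09, -0.996, -0.0], [0.0, 0.0, -1.0]]
wrist_force: [-0.5, -1.2, -0.1]
gripper_width: 0.232
gripper_force: 0.4
```

```bash
python3 st.py
```

```text
{'time_s': 29.9, 'tcp_pos': [0.5062, 0.0068, 0.0719], 'wrist_force': [-0.461, -1.2366, -0.0924], 'moment': [-0.2977, 0.1152, 0.0453], 'gripper_width': 0.232, 'gripper_force': 0.4034} yaw x -5.16
```

It's free, so I'll continue.

Request:
apply_moves:
  moves:
    - [[0.0001,-0.0043,0],4]
    - [[0.0002,-0.0043,0],4]
    - [[0.0001,-0.0043,0],4]
    - [[0.0002,-0.0043,0],4]
    - [[0.0001,-0.0043,0],4]

```text
time_s: 30.32
tcp_pos: [0.5114, 0.0272, 0.0719]
ee_rot: [[0.904, -0.427, -0.001], [-0.427, -0.904, -0.001], [-0.0, 0.001, -1.0]]
wrist_force: [0.0, -2.4, 1.5]
gripper_width: 0.23
gripper_force: 1.0
```

Request:
apply_moves:
  moves:
    - [[0.0001,-0.0043,0],4]
    - [[0.0002,-0.0043,0],4]
    - [[0.0001,-0.0043,0],4]
    - [[0.0002,-0.0043,0],4]
    - [[0.0001,-0.0043,0],4]

```text
time_s: 30.73
tcp_pos: [0.5234, 0.0447, 0.0717]
ee_rot: [[0.704, -0.711, -0.002], [-0.711, -0.704, -0.001], [-0.001, 0.002, -1.0]]
wrist_force: [-2.1, -0.8, 0.4]
gripper_width: 0.232
gripper_force: 1.0
```

```bash
cat > a.py <<'E'
from h import *
s=r.sense();T=np.array(s["tcp_pos"][:2]);C=np.array([.567,.0018]);d=T-C
print("R",np.linalg.norm(d).round(4),"turned",round(184.85-np.degrees(np.arctan2(d[1],d[0]))%360,1))
E
python3 st.py; python3 a.py
```

```text
{'time_s': 30.7333, 'tcp_pos': [0.5234, 0.0447, 0.0717], 'wrist_force': [-2.0651, -0.8119, 0.4261], 'moment': [-0.4859, 0.4948, -0.0397], 'gripper_width': 0.2321, 'gripper_force': 0.9516} yaw x -45.29
R 0.0612 turned 49.3
```

Request:
apply_moves:
  moves:
    - [[0.0001,-0.0043,0],4]
    - [[0.0002,-0.0043,0],4]
    - [[0.0001,-0.0043,0],4]
    - [[0.0002,-0.0043,0],4]
    - [[0.0001,-0.0043,0],4]

```text
time_s: 31.15
tcp_pos: [0.5407, 0.057, 0.0716]
ee_rot: [[0.418, -0.908, -0.002], [-0.908, -0.418, -0.001], [-0.0, 0.002, -1.0]]
wrist_force: [-2.0, -0.4, 1.7]
gripper_width: 0.232
gripper_force: 1.0
```

Request:
apply_moves:
  moves:
    - [[0,-0.0021,0],2]
    - [[0,-0.0021,0],2]
    - [[0.0001,-0.0011,0],1]
    - [[0,0,0],0]
    - [[0,0,0],0]

```text
time_s: 31.57
tcp_pos: [0.5462, 0.0593, 0.0716]
ee_rot: [[0.34, -0.94, -0.001], [-0.94, -0.34, -0.0], [-0.0, 0.001, -1.0]]
wrist_force: [-0.7, -0.5, 0.1]
gripper_width: 0.231
gripper_force: 0.5
```

```bash
python3 st.py; python3 a.py
```

```text
{'time_s': 31.5667, 'tcp_pos': [0.5462, 0.0593, 0.0716], 'wrist_force': [-0.6537, -0.4897, 0.1493], 'moment': [-0.1332, 0.3814, -0.0136], 'gripper_width': 0.2314, 'gripper_force': 0.514} yaw x -70.11
R 0.0612 turned 74.9
```

Request:
apply_moves:
  moves:
    - [[0,-0.0016,0],1.5]
    - [[0.0001,-0.0016,0],1.5]
    - [[0,-0.0011,0],1]
    - [[0,0,0],0]
    - [[0,0,0],0]

```text
time_s: 31.98
tcp_pos: [0.5504, 0.0607, 0.0716]
ee_rot: [[0.273, -0.962, -0.0], [-0.962, -0.273, 0.0], [-0.0, 0.0, -1.0]]
wrist_force: [-0.7, -1.0, 0.1]
gripper_width: 0.233
gripper_force: 0.5
```

Request:
apply_moves:
  moves:
    - [[0,-0.0005,0],0.5]
    - [[0,-0.0005,0],0.5]
    - [[0,0,0],0]

```text
time_s: 32.23
tcp_pos: [0.5514, 0.061, 0.0717]
ee_rot: [[0.256, -0.967, -0.0], [-0.967, -0.256, -0.0], [-0.0, 0.0, -1.0]]
wrist_force: [-1.2, -1.2, 0.1]
gripper_width: 0.236
gripper_force: 0.6
```

```bash
python3 st.py; python3 a.py
```

```text
{'time_s': 32.2333, 'tcp_pos': [0.5514, 0.061, 0.0717], 'wrist_force': [-1.2049, -1.2378, 0.1136], 'moment': [-0.0593, 0.5201, 0.0299], 'gripper_width': 0.2363, 'gripper_force': 0.6374} yaw x -75.19
R 0.0612 turned 80.1
```

Request:
apply_moves:
  moves:
    - [[0,-0.0005,0],0.5]
    - [[0,-0.0005,0],0.5]
    - [[0,0,0],0]

```text
time_s: 32.48
tcp_pos: [0.5525, 0.0612, 0.0717]
ee_rot: [[0.239, -0.971, -0.0], [-0.971, -0.239, -0.0], [0.0, 0.0, -1.0]]
wrist_force: [-1.2, -0.9, -1.1]
gripper_width: 0.235
gripper_force: 0.6
```

Request:
apply_moves:
  moves:
    - [[0,-0.0005,0],0.5]
    - [[0,-0.0005,0],0.5]
    - [[0,0,0],0]

```text
time_s: 32.73
tcp_pos: [0.5535, 0.0615, 0.0717]
ee_rot: [[0.221, -0.975, -0.0], [-0.975, -0.221, 0.0], [-0.0, 0.0, -1.0]]
wrist_force: [-1.3, -0.4, -1.0]
gripper_width: 0.231
gripper_force: 0.6
```

```bash
python3 st.py; python3 a.py
```

```text
{'time_s': 32.7333, 'tcp_pos': [0.5535, 0.0615, 0.0717], 'wrist_force': [-1.273, -0.4471, -0.9926], 'moment': [-0.1044, 0.4202, 0.0578], 'gripper_width': 0.2312, 'gripper_force': 0.5916} yaw x -77.2
R 0.0612 turned 82.1
```

Request:
apply_moves:
  moves:
    - [[0,-0.0005,0],0.5]
    - [[0,-0.0005,0],0.5]
    - [[0,0,0],0]

```text
time_s: 32.98
tcp_pos: [0.5536, 0.0614, 0.0716]
ee_rot: [[0.204, -0.979, -0.002], [-0.979, -0.204, -0.001], [0.0, 0.002, -1.0]]
wrist_force: [-3.3, -1.0, 1.0]
gripper_width: 0.23
gripper_force: 1.8
```

Request:
apply_moves:
  moves:
    - [[0,-0.0005,0],0]
    - [[0,-0.0005,0],0]
    - [[0,0,0],0]

```text
time_s: 33.23
tcp_pos: [0.5537, 0.0614, 0.0715]
ee_rot: [[0.205, -0.979, -0.004], [-0.979, -0.205, -0.001], [0.0, 0.004, -1.0]]
wrist_force: [-5.2, -1.7, 1.5]
gripper_width: 0.23
gripper_force: 2.9
```

```bash
python3 st.py; python3 a.py
```

```text
{'time_s': 33.2333, 'tcp_pos': [0.5537, 0.0614, 0.0715], 'wrist_force': [-5.2011, -1.7009, 1.4786], 'moment': [-0.1868, 1.8177, 0.0054], 'gripper_width': 0.2301, 'gripper_force': 2.9239} yaw x -78.19
R 0.061 turned 82.3
```

The stop is felt at about 5 N. I'll relax off it, open, lift away and check.

Request:
apply_moves:
  moves:
    - [[0,0.001,0],0]
    - [[0,0.001,0],0]
    - [[0,0,0],0]
    - [[0,0,0],0]
  hand: 0.026

```text
time_s: 33.57
tcp_pos: [0.5547, 0.0619, 0.0723]
ee_rot: [[0.205, -0.979, 0.003], [-0.979, -0.205, 0.001], [-0.0, -0.003, -1.0]]
wrist_force: [-0.0, 0.3, -0.6]
gripper_width: 0.297
gripper_force: 0.0
```

Request:
apply_moves:
  moves:
    - [[0,0,-0.01],0]
    - [[0,0,-0.02],0]
    - [[0,0,-0.025],0]
    - [[0,0,-0.03],0]
    - [[0,0,-0.03],0]

```text
time_s: 33.98
tcp_pos: [0.5536, 0.0614, 0.1888]
ee_rot: [[0.205, -0.979, 0.001], [-0.979, -0.205, 0.0], [0.0, -0.001, -1.0]]
wrist_force: [0.6, 0.7, -0.1]
gripper_width: 0.301
gripper_force: 0.0
```

Request:
apply_moves:
  moves:
    - [[0,0,0],0]
    - [[0,0,0],0]
    - [[0,0,0],0]

```text
time_s: 34.23
tcp_pos: [0.5533, 0.0616, 0.187]
ee_rot: [[0.205, -0.979, 0.0], [-0.979, -0.205, 0.001], [-0.001, -0.001, -1.0]]
wrist_force: [-0.7, 0.3, 0.1]
gripper_width: 0.302
gripper_force: 0.0
```

```bash
python3 st.py
python3 - <<'E'
from h import *
C=np.array([.567,.0018])
for n in("wrist","scene","side"):
    p=imaging.capture(n)
    for e in models.place_of(p,"selector_handle")[:1]:
        X=atz(*ray(p,px(e),n=="wrist"),.088)[:2];d=X-C
        print(n,e["confidence"],X.round(4),"R",np.linalg.norm(d).round(4),"turned",round(184.85-np.degrees(np.arctan2(d[1],d[0]))%360,1))
E
```

```text
{'time_s': 34.2333, 'tcp_pos': [0.5533, 0.0616, 0.187], 'wrist_force': [-0.733, 0.3191, 0.1325], 'moment': [0.1173, 0.1277, 0.013], 'gripper_width': 0.302, 'gripper_force': 0.0} yaw x -78.19
wrist 0.85 [0.5506 0.0587] R 0.0592 turned 78.8
scene 0.6 [0.5612 0.0578] R 0.0563 turned 89.0
side 0.6 [0.548  0.0679] R 0.0687 turned 78.8
```

The stop was felt and the lever reads about 79–80° in the images, well past the 74.5° needed. Handing in.

```bash
python3 -c "
from station import r
print(r.finish_job())"
```

```text
the job is handed in; nothing more can be done
None
```

I turned the isolator key to its green mark, where it latched, swung the selector lever to its stop, backed the arm clear and handed the job in at about 34 s; the judge returned no verdict.

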